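# Set the mobile-phase bottles into the solvent tray in running order

### The arm

A 7-joint arm with a two-finger parallel gripper is mounted at the origin on the work surface. World frame = base frame: x ahead of the robot, y to its left, z up, the work surface at z = 0. Lengths are in m, angles in degrees, forces in N, time in s.
With the tool pointing down it reaches from about 0.35 to 0.9 m from the base axis. Payload 19.9 kg.
Tool frame: the origin (TCP) lies at the very end of the fingers, on their centre line; the grasp point (between the pads) lies 19 mm behind it; z points along the fingers, y is the line along which they close (so a half turn about z gives the same grasp; the last joint's range is limited). The gripper opens to 94 mm and grips with 3 to 60 N. Pads are 16 mm wide; open, the fingers measure 119 mm over their backs; the gripper's body (75 mm by 177 mm) begins 78 mm behind the grasp point.
Start: joints at [-2.378, 23.915, -0.59, 92.452, 0.269, 63.638, -3.037], TCP at [0.625, 0, 0.205] pointing down, gripper open.
Joint ranges: [-161.28, 161.28], [-22.2, 115.67], [-73.04, 71.86], [3.21, 147.25], [-68.34, 248.33], [10.77, 114.83], [-161.83, 161.83]. Speed limits (degrees/s): [108.29, 108.29, 136.94, 136.94, 172.46, 172.46, 172.46].

### API

Orientations are given as a 3x3 rotation matrix whose columns are the frame's x, y, z axes.
In Python, from workcell import monitor, eyes, ticket gives the robot as it stands.
- The arm moves only by the tool run_rows, called as name(argument=value, ...) on one line, values as JSON. Schema: {"type":"object","properties":{"plan":{"type":"array","items":{"type":"array","items":{"type":"array","items":{"type":"number"},"minItems":5,"maxItems":5},"minItems":1,"maxItems":12},"minItems":1,"maxItems":1},"only":{"type":"string"},"quiet":{"type":"boolean"},"lines":{"type":"string"}},"required":["plan"],"additionalProperties":false}. plan is a list that holds a single list of rows (three levels of brackets), with 1 to 12 rows, each of 5 numbers: dx, dy, dz in m, then a turn about the tool's z in degrees, then the opening from 0.0 (shut) to 1.0 (fully open); each row shifts and turns the commanded pose from where the row before left it, along the tool's axes as they then stand; what a row does not reach is not made up. A row lasts 1/8 s, in which the tool goes at most 0.0625 m and 10.7 degrees, less where a joint would pass 70% of its speed; a pose out of reach is approached as far as the arm can. The fingers move at their own pace and stop on an object; the grip force is fixed at half the most. Time passes only in rows, so rows that do not move let the fingers close. The tool returns the time, the measured TCP pose, the force, the opening and the grip force at its end. only (a regular expression) keeps the lines of the reply that match it, lines (a string "A,B") keeps lines A to B, and quiet returns only ok. Input that does not fit is refused with a message, and nothing moves.
- monitor.state(): the state, without advancing time (a new reading comes with each control period).
- eyes.grab_frame(name): name is "scene" or "side" or "wrist"; returns (picture, depth): 480x640x3 uint8, red, green, blue; 480x640 float32, m along the optical axis (not along the pixel's ray), 0 where there is no reading.
- eyes.camera_params(name): a dict with "fx", "fy", "cx", "cy" (pixels), "xyz" and "orientation" of the camera in the world; the wrist camera has in their place "tool_from_camera" (4x4, takes a point from camera to tool coordinates, whose origin is the TCP and whose axes are the flange's). Camera axes: x right, y up, looking along -z (the intrinsics and any distortion apply to the point x, -y, -z); pixel columns grow to the right and rows downward; lengths in m; the calibration is good to about 2 mm. A picture is of the moment at which its call begins: read the wrist's pose just before it. camera_params takes no time and is no camera call.
- ticket.close_job(): hands the job in; it is judged then, once.
The state is a dict: "t": time; "qpos": joint angles; "joint_velocities": joint speeds; "joint_torque": joint torques, N m; "tcp_pos": TCP position; "eef_rot": TCP orientation; "wrist_force": force on the tool from outside, world axes, zero at the start; "ft_torque": the same for the moment, N m; "opening": opening from 0.0 (shut) to 1.0 (fully open); "gripper_force": force on a finger pad.
Only numpy, scipy, OpenCV 4.12 (cv2) and the standard library are available. Lean on these libraries where they do the work, as an engineer would, in place of code of your own. Each camera call takes 0.05 s, during which the arm holds its last target. There are 200 camera calls.

### The job

The four amber bottles in the grey rack stand in the order in which the chromatograph's pump will draw from them, counted from the rack's green end. Starting with the bottle at the green end and working along the row one at a time, move them into the white solvent tray so that they stand in the same order counted from the tray's green end, one upright in each compartment. Set each bottle down gently without tipping it, and leave the beaker, the big clear bottle and the tip box where they are.

Things in the scene. Friction and masses are not known exactly. Their poses are not given: they have to be found in the camera images.
- bottle_blue: small amber glass laboratory bottle with a white paper band and a ribbed blue screw cap; filled, closed, 100 to 170 g. Round: body 46 mm across, 91 mm tall in all; the cap is 40 mm across and spans 67 to 91 mm above the underside (neck under it 31 mm across from 52 mm up). Origin: centre of its underside, z up its axis.
- bottle_red: small amber glass laboratory bottle with a white paper band and a ribbed red screw cap; filled, closed, 100 to 170 g. Round: body 46 mm across, 91 mm tall in all; the cap is 40 mm across and spans 67 to 91 mm above the underside (neck under it 31 mm across from 52 mm up). Origin: centre of its underside, z up its axis.
- bottle_yellow: small amber glass laboratory bottle with a white paper band and a ribbed yellow screw cap; filled, closed, 100 to 170 g. Round: body 46 mm across, 91 mm tall in all; the cap is 40 mm across and spans 67 to 91 mm above the underside (neck under it 31 mm across from 52 mm up). Origin: centre of its underside, z up its axis.
- bottle_white: small amber glass laboratory bottle with a white paper band and a ribbed white screw cap; filled, closed, 100 to 170 g. Round: body 46 mm across, 91 mm tall in all; the cap is 40 mm across and spans 67 to 91 mm above the underside (neck under it 31 mm across from 52 mm up). Origin: centre of its underside, z up its axis.
- rack: grey bottle rack, fixed, turned any way: base plate 76 x 276 mm, 6 mm thick, on which the bottles stand; upper plate at 30 to 35 mm with four 61 mm holes in a row. Origin: centre of underside, y along the row. Places at y = +102, +34, -34, -102 mm, x = 0 (bottles within 6 mm of them, in any order). End grips out to 156 mm: green at +y (the first place), grey at -y.
- tray: white solvent tray, fixed, turned any way, empty: 72 x 276 mm, floor 5 mm thick, walls and dividers 4 mm thick, 26 mm high; four square compartments 64 mm inside, in a row, a black disc in each. Origin: centre of underside, y along the row. Compartment centres at y = +102, +34, -34, -102 mm, x = 0. End grips out to 156 mm: green at +y (the first compartment), white at -y.
- beaker: empty clear glass beaker, 52 mm across at the rim, 68 mm tall, loose; not part of the job. Origin: centre of its underside.
- clear_bottle: larger clear glass bottle with a black cap, 56 mm across, 111 mm tall, loose; not part of the job. Origin: centre of its underside.
- tip_box: pipette tip box, grey with a pale blue lid and an orange latch, 80 x 120 mm, 68 mm tall, loose; not part of the job. Origin: centre of its underside.
Mind the look-alikes: they are no part of the job. What is shaped like the bottle_blue but turquoise is not meant. Leave any turquoise look-alike of the bottle_white alone.

How it is judged:
By the outcome, as a careful person would: the job done as asked, in the order asked, and still so for the second after the job is handed in, with the robot touching nothing.
It also fails if it takes over 104 s, if anything falls off the work surface, if the arm or the gripper's body presses on something with over 40 N, if the wrist force passes 120 N, or if a joint passes its speed limit or range.

## Working session

There is one attempt and no reset: what is moved stays moved. The work goes in short steps, Python scripts to look and compute and a tool call to move; the robot and the scene stay as the last step left them, time stands still between calls to the robot, and variables do not carry over. Pictures are saved under pics/ and viewed, at most 14 in all, crops included, and the job is handed in when it is done.

```bash
ls; mkdir -p pics; python3 - <<'E'
from workcell import monitor, eyes
import cv2,numpy as np
for n in ("scene","side"):
    p,d=eyes.grab_frame(n); cv2.imwrite(f"pics/{n}0.png",p[:,:,::-1]); np.save(f"pics/{n}0.npy",d)
    print(n,eyes.camera_params(n))
s=monitor.state();print(s)
E
```

```text
pics
scene {'fx': 438.9137242474031, 'fy': 438.9137242474031, 'cx': 317.3627958350018, 'cy': 234.0781693339751, 'xyz': array([ 1.23417209, -0.23332088,  0.62577842]), 'orientation': array([[ 0.42195611, -0.56280528,  0.71077652],
       [ 0.90656124,  0.25328742, -0.3376273 ],
       [ 0.00998767,  0.78682634,  0.61709363]])}
side {'fx': 593.8347519634515, 'fy': 593.8347519634515, 'cx': 315.0997012001084, 'cy': 240.20937506233793, 'xyz': array([0.27939057, 0.87573819, 1.00784481]), 'orientation': array([[-0.93940192,  0.26624258, -0.21596046],
       [-0.34275103, -0.71699437,  0.60699325],
       [ 0.00676502,  0.64423129,  0.76480081]])}
{'t': 0.1, 'qpos': array([-2.37840851, 23.94418722, -0.59072984, 92.48034629,  0.26859251,
       63.63838976, -3.03755808]), 'joint_velocities': array([ 0.01587864, -0.08868979, -0.03350948, -0.01464329,  0.08739591,
       -0.02233638,  0.02204093]), 'joint_torque': array([ 7.74739638e-04, -8.52578259e+01,  6.39427956e-01, -4.26696110e+01,
       -4.89651540e-02,  1.64374465e-02, -7.34272044e-05]), 'tcp_pos': array([6.24672783e-01, 4.27978223e-06, 2.04905195e-01]), 'eef_rot': array([[-4.73462837e-06,  9.99999425e-01, -1.07191264e-03],
       [ 9.99999997e-01,  4.65883673e-06, -7.07094030e-05],
       [-7.07043685e-05, -1.07191297e-03, -9.99999423e-01]]), 'wrist_force': array([-1.19433369, -0.95607797, -0.09300196]), 'ft_torque': array([-0.02558505,  0.01396511,  0.06215244]), 'gripper_force': 0.0, 'opening': 1.000775307224681}
```

View pics/scene0.png

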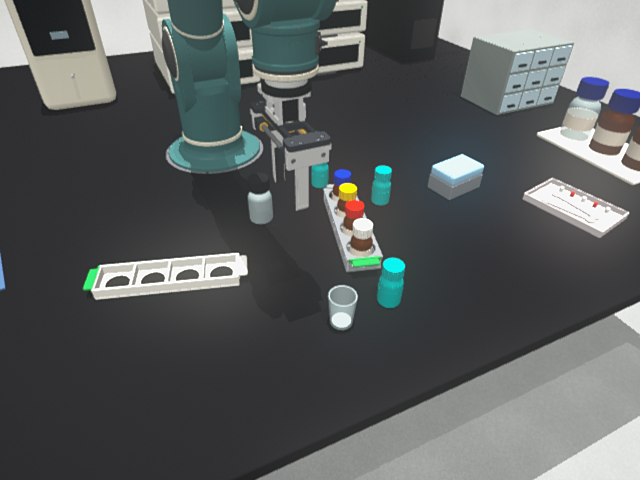

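View pics/side0.png

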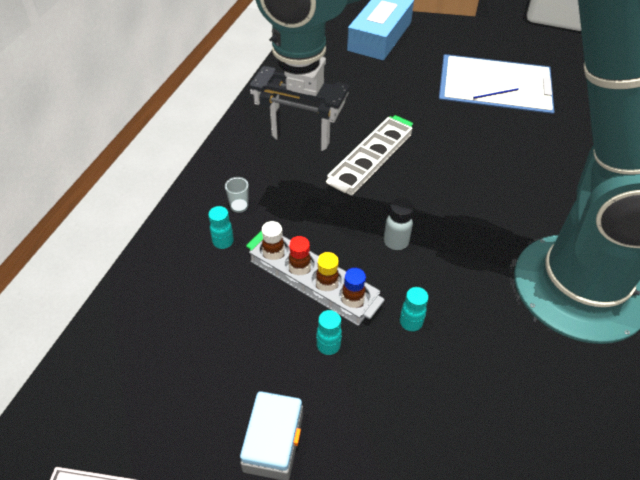

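Side view: the rack caps from the green end are white (272,231), red (300,246), yellow (328,263) and blue (355,279). Turquoise look-alikes stand outside the rack at (221,228), (329,333) and (414,310). The tray's green end is at (402,122), with its white end at (342,186). I'll confirm the bottles in a crop and measure them from depth.

```bash
cat > h.py <<'E'
from workcell import monitor, eyes
import cv2,numpy as np
def cloud(n,d,p):
    u,v=np.meshgrid(np.arange(640),np.arange(480))
    X=np.stack([(u-p['cx'])/p['fx']*d,-(v-p['cy'])/p['fy']*d,-d],-1)
    W=X@np.array(p['orientation']).T+p['xyz']; W[d==0]=np.nan
    return W
E
python3 - <<'E'
from h import *
r=lambda a:np.round(a,4)
for n in("scene","side"):
    W=cloud(n,np.load(f"pics/{n}0.npy"),eyes.camera_params(n))
    im=cv2.imread(f"pics/{n}0.png")
    # caps: top points near seed
    S={"side":dict(w=(272,231),r=(300,246),y=(328,263),b=(355,279),t1=(219,216),t2=(329,322),t3=(416,298),clear=(401,212)),
       "scene":dict(w=(363,227),r=(355,209),y=(348,191),b=(343,176),t1=(393,268),t3=(320,166),t2=(383,174),clear=(259,184))}[n]
    for k,(u,v) in S.items():
        B=W[v-18:v+19,u-18:u+19].reshape(-1,3); c=W[v,u]
        B=B[np.hypot(*(B-c)[:,:2].T)<.032]; zt=np.nanpercentile(B[:,2],97)
        T=B[B[:,2]>zt-.006]; (cx,cy),rad=cv2.minEnclosingCircle(T[:,:2].astype(np.float32))
        print(n,k,r(c),'top',r(zt),'ctr',r((cx,cy)),'r',r(rad),len(T))
    m=(W[...,2]>.018)&(W[...,2]<.032)
    hsv=cv2.cvtColor(im,cv2.COLOR_BGR2HSV)
    box={"side":(110,200,320,415),"scene":(250,302,80,250)}[n]
    mm=np.zeros_like(m);mm[box[0]:box[1],box[2]:box[3]]=1
    P=W[m&mm];print('tray',r(np.median(P,0)),cv2.minAreaRect(P[:,:2].astype(np.float32)*1000))
    g=(abs(hsv[...,0].astype(int)-60)<15)&(hsv[...,1]>150)&(hsv[...,2]>100)
    num,l,st,ce=cv2.connectedComponentsWithStats(g.astype(np.uint8))
    for i in range(1,num):
        if st[i,4]>40: print('green',ce[i],r(np.nanmedian(W[l==i],0)))
    S2={"side":[(393,135),(378,150),(363,164),(348,179)],"scene":[(118,282),(153,276),(188,273),(222,270)]}[n]
    print('discs',[r(W[v,u]) for u,v in S2])
im=cv2.imread("pics/side0.png");cv2.imwrite("pics/crop1.png",cv2.resize(im[190:370,200:440],None,fx=3.3,fy=3.3,interpolation=3))
E
```

```text
scene w [0.6421 0.1485 0.0973] top 0.0971 ctr [0.6336 0.1535] r 0.0215 213
scene r [0.5779 0.1658 0.0953] top 0.0969 ctr [0.5666 0.1718] r 0.0203 178
scene y [0.5101 0.1852 0.0958] top 0.0969 ctr [0.4996 0.1909] r 0.0212 157
scene b [0.4474 0.2054 0.0958] top 0.0969 ctr [0.4383 0.2083] r 0.0205 136
scene t1 [0.7636 0.142  0.0906] top 0.0916 ctr [0.7568 0.1481] r 0.0211 286
scene t3 [0.3274 0.2025 0.0616] top 0.0683 ctr [0.3295 0.2058] r 0.0126 19
scene t2 [0.4673 0.3041 0.0883] top 0.0909 ctr [0.4544 0.3115] r 0.02 116
scene clear [0.4188 0.008  0.1071] top 0.1106 ctr [0.4023 0.0114] r 0.0229 163
tray [ 0.5289 -0.2325  0.0236] ((527.6378784179688, -226.23294067382812), (311.16571044921875, 76.66459655761719), 73.71566772460938)
green [365.06698565 261.25358852] [0.6731 0.1413 0.0338]
green [ 89.99473684 278.8       ] [ 0.4864 -0.3688  0.0243]
discs [array([ 0.4953, -0.3228,  0.0042]), array([ 0.5056, -0.2566,  0.0036]), array([nan, nan, nan]), array([ 0.5468, -0.1243,  0.0045])]
side w [0.6279 0.1585 0.0946] top 0.0987 ctr [0.63   0.1555] r 0.0212 235
side r [0.5594 0.1778 0.0975] to
[... 192 characters left out ...]
e t1 [0.7482 0.157  0.0925] top 0.093 ctr [0.7542 0.1507] r 0.0217 213
side t2 [0.4481 0.322  0.0925] top 0.0927 ctr [0.4491 0.3154] r 0.0211 324
side t3 [0.3132 0.2138 0.0892] top 0.0924 ctr [0.3115 0.2087] r 0.0205 292
side clear [0.3928 0.031  0.111 ] top 0.1129 ctr [0.3949 0.0182] r 0.0241 256
tray [ 0.5286 -0.2175  0.0239] ((524.9511108398438, -226.34201049804688), (318.74029541015625, 76.15089416503906), 73.75912475585938)
green [402.45679012 119.7654321 ] [ 0.4843 -0.3711  0.0237]
green [254.33082707 240.82706767] [0.6761 0.1472 0.0338]
discs [array([ 0.4956, -0.3283,  0.0035]), array([ 0.5147, -0.2526,  0.0085]), array([ 0.5362, -0.1944,  0.0041]), array([ 0.5544, -0.13  ,  0.0048])]
```

View pics/crop1.png

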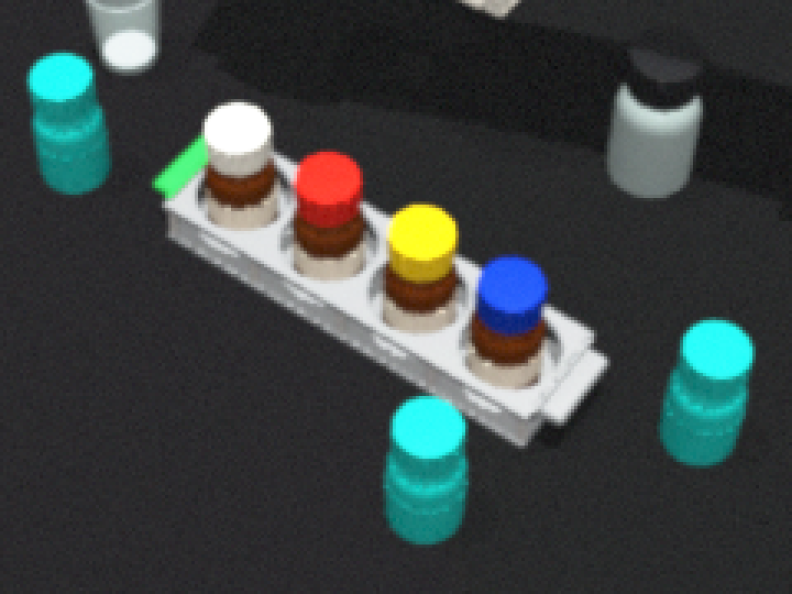

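The crop shows the four amber bottles in the rack, white, red, yellow and blue from the green end. The three turquoise ones outside it are the look-alikes. The positions from the two cameras agree to within about 5 mm, so I'll go above the white bottle and check with the wrist camera.

run_rows(plan=[[[0.0385,0.002,0,0,1],[0.0385,0.002,0,0,1],[0.0385,0.002,0,0,1],[0.039,0.0015,0,0,1],[0,0,0,-9.3,1],[0,0,0,-9.3,1],[0,0,0,-9.3,1],[0,0,0,-9.3,1],[0,0,0,-9.3,1],[0,0,0,-9.3,1],[0,0,0,-9.3,1],[0,0,0,-9.3,1]]])

```text
t: 1.6
tcp_pos: [0.6323, 0.1544, 0.205]
eef_rot: [[-0.965, 0.264, -0.001], [0.264, 0.965, -0.0], [0.001, -0.0, -1.0]]
wrist_force: [-1.4, -0.4, 0.1]
opening: 1.001
gripper_force: 0.0
```

```bash
cat >> h.py <<'E'
def wrist(name):
    import time
    s=monitor.state(); p,d=eyes.grab_frame("wrist"); q=eyes.camera_params("wrist")
    cv2.imwrite(f"pics/{name}.png",p[:,:,::-1])
    T=np.array(q['tool_from_camera']); R=np.array(s['eef_rot'])
    q=dict(q,orientation=R@T[:3,:3],xyz=R@T[:3,3]+s['tcp_pos'])
    return cloud("wrist",d,q),p,s
def go(x,y):
    s=monitor.state(); R=np.array(s['eef_rot']); d=R.T@np.array([x-s['tcp_pos'][0],y-s['tcp_pos'][1],0])
    print('tcp',np.round(s['tcp_pos'],4),'y-axis ang',round(np.degrees(np.arctan2(R[1,1],R[0,1])),2),'need tool dx,dy',np.round(d[:2],4))
E
python3 - <<'E'
from h import *
W,p,s=wrist("w1"); go(.632,.1545); print(eyes.camera_params("wrist"))
np.save("pics/w1.npy",W)
E
```

```text
tcp [0.6323 0.1543 0.205 ] y-axis ang 75.19 need tool dx,dy [0.0003 0.0001]
{'fx': 369.22742384938897, 'fy': 369.22742384938897, 'cx': 319.5245577818105, 'cy': 245.43023026559257, 'tool_from_camera': array([[ 9.99203137e-04,  9.59066264e-01,  2.83179983e-01,
         8.29175046e-02],
       [ 9.99998807e-01, -6.24630801e-04, -1.41302225e-03,
        -2.05979084e-04],
       [-1.17829903e-03,  2.83181057e-01, -9.59065744e-01,
        -1.78627774e-01],
       [ 0.00000000e+00,  0.00000000e+00,  0.00000000e+00,
         1.00000000e+00]])}
```

View pics/w1.png

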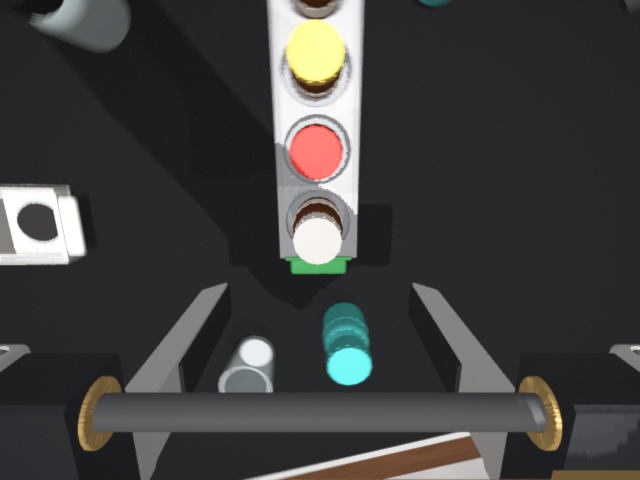

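Wrist view: the cap tops are white (318,239), red (316,152) and yellow (316,50). Next I'll intersect those rays with the plane z=0.097.

```bash
python3 - <<'E'
from h import *
q=eyes.camera_params("wrist"); s=monitor.state(); T=np.array(q['tool_from_camera']);R=np.array(s['eef_rot'])
C=R@T[:3,3]+s['tcp_pos']
W=np.load("pics/w1.npy")
for u,v in [(318,239),(316,152),(316,50)]:
    r=R@T[:3,:3]@np.array([(u-q['cx'])/q['fx'],-(v-q['cy'])/q['fy'],-1]); k=(.097-C[2])/r[2]
    print(np.round(C+k*r,4),np.round(W[v,u],4))
go(.632,.1545)
E
```

```text
[0.6284 0.1543 0.097 ] [0.6288 0.1542 0.0953]
[0.5623 0.1702 0.097 ] [0.5624 0.1709 0.0974]
[0.4953 0.188  0.097 ] [0.4954 0.1893 0.0957]
tcp [0.6323 0.1543 0.205 ] y-axis ang 75.19 need tool dx,dy [0.0003 0.0001]
```

run_rows(plan=[[[0.002,0,0.046,0,1],[0,0,0.046,0,1],[0,0,0.03,0,1],[0,0,0.016,0,1],[0,0,0,0,1],[0,0,0,0,0],[0,0,0,0,0],[0,0,0,0,0],[0,0,0,0,0],[0,0,0,0,0],[0,0,0,0,0]]])

```text
t: 3.02
tcp_pos: [0.6305, 0.1549, 0.0674]
eef_rot: [[-0.963, 0.269, -0.0], [0.269, 0.963, -0.0], [0.0, -0.0, -1.0]]
wrist_force: [-0.1, 0.4, -0.5]
opening: 0.416
gripper_force: 30.0
```

Gripped at 39 mm opening and 30 N. Now I'll lift and turn for the tray.

run_rows(plan=[[[0,0,-0.01,0,0],[0,0,-0.015,10,0],[0,0,-0.015,10,0],[0,0,-0.015,10,0],[0,0,-0.015,10,0],[0,0,-0.015,10,0],[0,0,-0.015,10,0],[0,0,-0.015,10,0],[0,0,-0.015,10,0],[0,0,-0.01,10.5,0],[0,0,0,0,0]]])

```text
t: 4.4
tcp_pos: [0.6308, 0.1554, 0.2086]
eef_rot: [[0.276, 0.961, 0.001], [0.961, -0.276, 0.0], [0.001, 0.001, -1.0]]
wrist_force: [0.9, 0.0, -2.2]
opening: 0.418
gripper_force: 30.0
```

```bash
python3 -c "
from h import *
go(.4975,-.3242)"
```

```text
tcp [0.6308 0.1554 0.2086] y-axis ang -16.03 need tool dx,dy [-0.4978  0.0043]
```

run_rows(plan=[[[-0.025,0.0003,0,0,0],[-0.045,0.0004,0,0,0],[-0.05,0.0005,0,0,0],[-0.05,0.0005,0,0,0],[-0.05,0.0005,0,0,0],[-0.05,0.0005,0,0,0],[-0.05,0.0005,0,0,0],[-0.05,0.0005,0,0,0],[-0.05,0.0003,0,0,0],[-0.045,0.0003,0,0,0],[-0.033,0,0,0,0],[0,0,0,0,0]]])

```text
t: 5.9
tcp_pos: [0.4942, -0.3277, 0.207]
eef_rot: [[0.278, 0.96, -0.001], [0.96, -0.278, -0.001], [-0.001, -0.001, -1.0]]
wrist_force: [-0.5, 0.4, -1.3]
opening: 0.42
gripper_force: 30.0
```

```bash
python3 - <<'E'
from h import *
go(.4975,-.3242)
W,p,s=wrist("w2")
E
```

```text
tcp [ 0.4942 -0.3277  0.207 ] y-axis ang -16.16 need tool dx,dy [0.0043 0.0022]
```

View pics/w2.png

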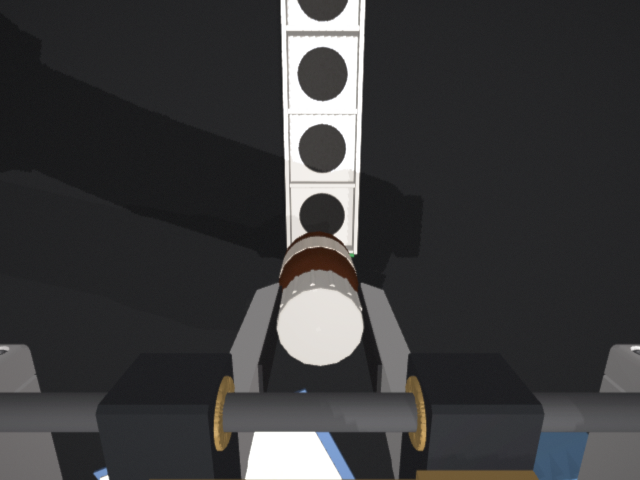

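Wrist view: the white bottle is held upright between the fingers. The disc centres are at (322,215), (322,148) and (322,73). I'll refine the tray position from these.

```bash
python3 - <<'E'
from h import *
q=eyes.camera_params("wrist"); s=monitor.state(); T=np.array(q['tool_from_camera']);R=np.array(s['eef_rot'])
C=R@T[:3,3]+s['tcp_pos']
for u,v in [(322,215),(322,148),(322,73)]:
    r=R@T[:3,:3]@np.array([(u-q['cx'])/q['fx'],-(v-q['cy'])/q['fy'],-1]); k=(.005-C[2])/r[2]
    print(np.round(C+k*r,4))
go(.4975,-.3242)
E
```

```text
[ 0.4987 -0.3226  0.005 ]
[ 0.5173 -0.2573  0.005 ]
[ 0.5361 -0.1913  0.005 ]
tcp [ 0.4952 -0.3258  0.207 ] y-axis ang -16.07 need tool dx,dy [0.0022 0.0017]
```

run_rows(plan=[[[0.003,0.0015,0.02,0,0],[0,0,0.03,0,0],[0,0,0.03,0,0],[0,0,0.025,0,0],[0,0,0.018,0,0],[0,0,0.009,0,0],[0,0,0.004,0,0],[0,0,0.001,0,0],[0,0,0.001,0,0],[0,0,0,0,0]]])

```text
t: 7.2
tcp_pos: [0.499, -0.3222, 0.0698]
eef_rot: [[0.277, 0.961, 0.0], [0.961, -0.277, -0.0], [-0.0, 0.0, -1.0]]
wrist_force: [-0.4, 1.0, -1.6]
opening: 0.418
gripper_force: 30.0
```

```bash
python3 -c "
from h import *
go(.498,-.3235)"
```

```text
tcp [ 0.499  -0.3222  0.0698] y-axis ang -16.09 need tool dx,dy [-0.0015 -0.0006]
```

run_rows(plan=[[[-0.0015,0,0.0015,0,0],[0,0,0.001,0,0],[0,0,0.001,0,0],[0,0,0,0,0],[0,0,0,0,0]]])

```text
t: 7.82
tcp_pos: [0.4984, -0.3238, 0.0663]
eef_rot: [[0.277, 0.961, 0.0], [0.961, -0.277, -0.0], [-0.0, 0.0, -1.0]]
wrist_force: [-2.3, 0.4, 5.1]
opening: 0.42
gripper_force: 30.0
```

Contact felt at 5 N. Release and go for red.

run_rows(plan=[[[0,0,0,0,1],[0,0,0,0,1],[0,0,0,0,1],[0,0,-0.015,0,1],[0,0,-0.025,0,1],[0,0,-0.03,0,1],[0,0,-0.03,0,1],[0,0,-0.03,0,1],[0,0,-0.01,0,1],[0,0,0,0,1]]])

```text
t: 9.07
tcp_pos: [0.4985, -0.3236, 0.2064]
eef_rot: [[0.277, 0.961, 0.001], [0.961, -0.277, -0.0], [-0.0, 0.001, -1.0]]
wrist_force: [-0.3, 0.6, -0.3]
opening: 1.0
gripper_force: 0.0
```

```bash
python3 -c "
from h import *
go(.563,.172)"
```

```text
tcp [ 0.4985 -0.3236  0.2064] y-axis ang -16.1 need tool dx,dy [ 0.4941 -0.0755]
```

run_rows(plan=[[[0.034,-0.005,0,0,1],[0.05,-0.008,0,0,1],[0.05,-0.008,0,0,1],[0.05,-0.008,0,0,1],[0.05,-0.008,0,0,1],[0.05,-0.008,0,0,1],[0.05,-0.008,0,0,1],[0.05,-0.008,0,0,1],[0.05,-0.008,0,0,1],[0.04,-0.0055,0,0,1],[0.02,-0.001,0,0,1],[0,0,0,0,1]]])

```text
t: 10.58
tcp_pos: [0.5627, 0.1723, 0.2049]
eef_rot: [[0.276, 0.961, -0.001], [0.961, -0.276, -0.0], [-0.001, -0.001, -1.0]]
wrist_force: [-0.4, -0.9, -0.8]
opening: 1.0
gripper_force: 0.0
```

run_rows(plan=[[[0,0,0.008,-10,1],[0,0,0.008,-10,1],[0,0,0.008,-10,1],[0,0,0.008,-10,1],[0,0,0.008,-10,1],[0,0,0.008,-10,1],[0,0,0.008,-10,1],[0,0,0.008,-10,1],[0,0,0.006,-10.4,1],[0,0,0,0,1]]])

```text
t: 11.82
tcp_pos: [0.5628, 0.1698, 0.1353]
eef_rot: [[-0.962, 0.274, -0.001], [0.274, 0.962, -0.001], [0.001, -0.001, -1.0]]
wrist_force: [0.3, -0.2, 0.2]
opening: 1.001
gripper_force: 0.0
```

```bash
python3 -c "
from h import *
go(.563,.172)"
```

```text
tcp [0.5628 0.1698 0.1353] y-axis ang 74.12 need tool dx,dy [0.0004 0.0022]
```

run_rows(plan=[[[0,0.002,0.03,0,1],[0,0,0.025,0,1],[0,0,0.013,0,1],[0,0,0,0,1],[0,0,0,0,0],[0,0,0,0,0],[0,0,0,0,0],[0,0,0,0,0],[0,0,0,0,0],[0,0,0,0,0]]])

```text
t: 13.08
tcp_pos: [0.5634, 0.1738, 0.0679]
eef_rot: [[-0.963, 0.271, -0.0], [0.271, 0.963, -0.0], [0.0, -0.0, -1.0]]
wrist_force: [0.9, 0.2, -0.8]
opening: 0.422
gripper_force: 30.0
```

run_rows(plan=[[[0,0,-0.01,0,0],[0,0,-0.015,10,0],[0,0,-0.015,10,0],[0,0,-0.015,10,0],[0,0,-0.015,10,0],[0,0,-0.015,10,0],[0,0,-0.015,10,0],[0,0,-0.015,10,0],[0,0,-0.015,10,0],[0,0,-0.01,10.4,0],[0,0,0,0,0]]])

```text
t: 14.45
tcp_pos: [0.5637, 0.1743, 0.209]
eef_rot: [[0.276, 0.961, 0.001], [0.961, -0.276, 0.001], [0.001, 0.001, -1.0]]
wrist_force: [-0.4, -0.2, -2.5]
opening: 0.42
gripper_force: 30.0
```

```bash
python3 -c "
from h import *
go(.517,-.258)"
```

```text
tcp [0.5637 0.1743 0.209 ] y-axis ang -16.03 need tool dx,dy [-0.4283  0.0745]
```

run_rows(plan=[[[-0.025,0.0045,0,0,0],[-0.045,0.008,0,0,0],[-0.05,0.009,0,0,0],[-0.05,0.009,0,0,0],[-0.05,0.009,0,0,0],[-0.05,0.009,0,0,0],[-0.05,0.009,0,0,0],[-0.048,0.008,0,0,0],[-0.04,0.006,0,0,0],[-0.02,0.003,0,0,0],[0,0,0,0,0],[0,0,0,0,0]]])

```text
t: 15.95
tcp_pos: [0.5164, -0.257, 0.2077]
eef_rot: [[0.274, 0.962, -0.0], [0.962, -0.274, 0.001], [0.0, -0.001, -1.0]]
wrist_force: [-0.0, -0.6, -1.1]
opening: 0.42
gripper_force: 30.0
```

```bash
python3 - <<'E'
from h import *
go(.517,-.258)
E
```

```text
tcp [ 0.5164 -0.257   0.2077] y-axis ang -15.92 need tool dx,dy [-0.0008  0.0008]
```

run_rows(plan=[[[-0.001,0.001,0.02,0,0],[0,0,0.03,0,0],[0,0,0.03,0,0],[0,0,0.025,0,0],[0,0,0.018,0,0],[0,0,0.01,0,0],[0,0,0.005,0,0],[0,0,0.001,0,0],[0,0,0.001,0,0],[0,0,0,0,0],[0,0,0,0,0]]])

```text
t: 17.32
tcp_pos: [0.5171, -0.2593, 0.0682]
eef_rot: [[0.277, 0.961, 0.0], [0.961, -0.277, -0.0], [-0.0, 0.0, -1.0]]
wrist_force: [0.4, -0.7, -1.6]
opening: 0.42
gripper_force: 30.0
```

```bash
python3 -c "
from h import *
go(.517,-.258)"
```

```text
tcp [ 0.5171 -0.2593  0.0682] y-axis ang -16.1 need tool dx,dy [ 0.0012 -0.0004]
```

run_rows(plan=[[[0.001,0,0.001,0,0],[0,0,0.0008,0,0],[0,0,0,0,0],[0,0,0,0,0]]])

```text
t: 17.82
tcp_pos: [0.5174, -0.2584, 0.0667]
eef_rot: [[0.277, 0.961, 0.0], [0.961, -0.277, -0.0], [-0.0, 0.0, -1.0]]
wrist_force: [-3.8, 1.2, 10.8]
opening: 0.423
gripper_force: 30.0
```

Contact felt. Release and go for yellow.

run_rows(plan=[[[0,0,0,0,1],[0,0,0,0,1],[0,0,0,0,1],[0,0,-0.015,0,1],[0,0,-0.025,0,1],[0,0,-0.03,0,1],[0,0,-0.03,0,1],[0,0,-0.03,0,1],[0,0,-0.01,0,1],[0,0,0,0,1]]])

```text
t: 19.08
tcp_pos: [0.5174, -0.2583, 0.2066]
eef_rot: [[0.277, 0.961, 0.001], [0.961, -0.277, -0.0], [-0.0, 0.001, -1.0]]
wrist_force: [-1.0, -0.6, 0.4]
opening: 1.003
gripper_force: 0.0
```

```bash
python3 -c "
from h import *
go(.4965,.190)"
```

```text
tcp [ 0.5174 -0.2583  0.2066] y-axis ang -16.1 need tool dx,dy [ 0.4249 -0.1444]
```

run_rows(plan=[[[0.025,-0.009,0,0,1],[0.045,-0.015,0,0,1],[0.05,-0.017,0,0,1],[0.05,-0.017,0,0,1],[0.05,-0.017,0,0,1],[0.05,-0.017,0,0,1],[0.05,-0.017,0,0,1],[0.045,-0.016,0,0,1],[0.04,-0.013,0,0,1],[0.02,-0.0064,0,0,1],[0,0,0,0,1]]])

```text
t: 20.45
tcp_pos: [0.4956, 0.1913, 0.2049]
eef_rot: [[0.275, 0.961, -0.002], [0.961, -0.275, -0.0], [-0.001, -0.002, -1.0]]
wrist_force: [-0.2, -1.1, -0.0]
opening: 1.001
gripper_force: 0.0
```

run_rows(plan=[[[0,0,0.008,-10,1],[0,0,0.008,-10,1],[0,0,0.008,-10,1],[0,0,0.008,-10,1],[0,0,0.008,-10,1],[0,0,0.008,-10,1],[0,0,0.008,-10,1],[0,0,0.008,-10,1],[0,0,0.006,-10.4,1],[0,0,0,0,1]]])

```text
t: 21.7
tcp_pos: [0.4961, 0.1886, 0.1352]
eef_rot: [[-0.962, 0.273, -0.002], [0.273, 0.962, -0.001], [0.001, -0.001, -1.0]]
wrist_force: [0.4, -0.6, -0.3]
opening: 0.998
gripper_force: 0.0
```

```bash
python3 - <<'E'
from h import *
go(.4965,.190)
wrist("w3")
E
```

```text
tcp [0.4961 0.1886 0.1352] y-axis ang 74.17 need tool dx,dy [-0.      0.0014]
```

View pics/w3.png

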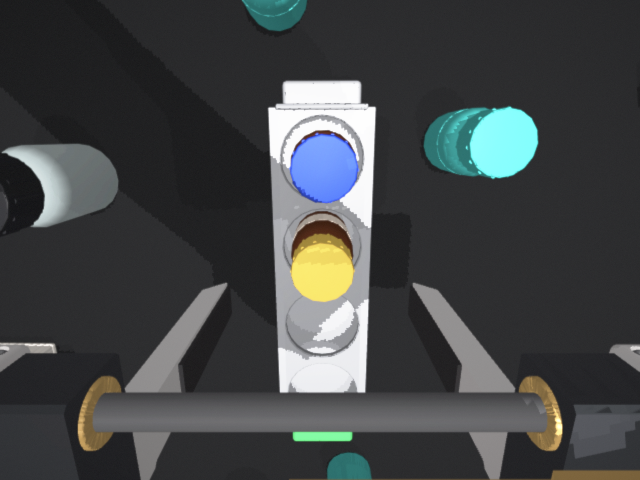

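Wrist view: the yellow cap is at (322,268), centred between the fingers, and blue is at (324,166). The turquoise look-alike is at (500,142), clear of the fingers.

```bash
python3 - <<'E'
from h import *
q=eyes.camera_params("wrist"); s=monitor.state(); T=np.array(q['tool_from_camera']);R=np.array(s['eef_rot'])
C=R@T[:3,3]+s['tcp_pos']
for u,v in [(322,268),(324,166)]:
    r=R@T[:3,:3]@np.array([(u-q['cx'])/q['fx'],-(v-q['cy'])/q['fy'],-1]); k=(.097-C[2])/r[2]
    print(np.round(C+k*r,4))
E
```

```text
[0.4928 0.1916 0.097 ]
[0.433  0.2098 0.097 ]
```

run_rows(plan=[[[0,0.0015,0.03,0,1],[0,0,0.025,0,1],[0,0,0.013,0,1],[0,0,0,0,1],[0,0,0,0,0],[0,0,0,0,0],[0,0,0,0,0],[0,0,0,0,0],[0,0,0,0,0],[0,0,0,0,0]]])

```text
t: 23.0
tcp_pos: [0.4968, 0.1915, 0.0681]
eef_rot: [[-0.963, 0.271, -0.0], [0.271, 0.963, -0.0], [0.0, -0.0, -1.0]]
wrist_force: [-0.6, 0.3, -1.0]
opening: 0.416
gripper_force: 30.0
```

run_rows(plan=[[[0,0,-0.01,0,0],[0,0,-0.015,10,0],[0,0,-0.015,10,0],[0,0,-0.015,10,0],[0,0,-0.015,10,0],[0,0,-0.015,10,0],[0,0,-0.015,10,0],[0,0,-0.015,10,0],[0,0,-0.015,10,0],[0,0,-0.01,10.4,0],[0,0,0,0,0]]])

```text
t: 24.38
tcp_pos: [0.497, 0.1919, 0.2092]
eef_rot: [[0.276, 0.961, 0.001], [0.961, -0.276, 0.001], [0.001, 0.001, -1.0]]
wrist_force: [-0.7, 0.1, -2.0]
opening: 0.423
gripper_force: 30.0
```

```bash
python3 -c "
from h import *
go(.536,-.1925)"
```

```text
tcp [0.497  0.1919 0.2092] y-axis ang -16.03 need tool dx,dy [-0.3587  0.1436]
```

run_rows(plan=[[[-0.02,0.008,0,0,0],[-0.04,0.016,0,0,0],[-0.045,0.018,0,0,0],[-0.045,0.018,0,0,0],[-0.045,0.018,0,0,0],[-0.045,0.018,0,0,0],[-0.045,0.018,0,0,0],[-0.04,0.016,0,0,0],[-0.023,0.009,0,0,0],[-0.011,0.0045,0,0,0],[0,0,0,0,0],[0,0,0,0,0]]])

```text
t: 25.88
tcp_pos: [0.5352, -0.1918, 0.2081]
eef_rot: [[0.275, 0.961, -0.0], [0.961, -0.275, 0.0], [0.0, -0.0, -1.0]]
wrist_force: [0.4, 0.5, -1.0]
opening: 0.42
gripper_force: 30.0
```

```bash
python3 - <<'E'
from h import *
go(.536,-.1925)
E
```

```text
tcp [ 0.5352 -0.1918  0.2081] y-axis ang -15.96 need tool dx,dy [-0.0004  0.0009]
```

run_rows(plan=[[[0,0.001,0.02,0,0],[0,0,0.03,0,0],[0,0,0.03,0,0],[0,0,0.025,0,0],[0,0,0.018,0,0],[0,0,0.01,0,0],[0,0,0.005,0,0],[0,0,0.001,0,0],[0,0,0.001,0,0],[0,0,0,0,0],[0,0,0,0,0]]])

```text
t: 27.25
tcp_pos: [0.5362, -0.1935, 0.0683]
eef_rot: [[0.277, 0.961, 0.0], [0.961, -0.277, -0.0], [-0.0, 0.0, -1.0]]
wrist_force: [0.7, -0.4, -1.0]
opening: 0.422
gripper_force: 30.0
```

```bash
python3 -c "
from h import *
go(.536,-.1925)"
```

```text
tcp [ 0.5362 -0.1935  0.0683] y-axis ang -16.1 need tool dx,dy [ 0.0009 -0.0004]
```

run_rows(plan=[[[0.001,0,0.001,0,0],[0,0,0.0006,0,0],[0,0,0,0,0],[0,0,0,0,0]]])

```text
t: 27.75
tcp_pos: [0.5365, -0.1925, 0.067]
eef_rot: [[0.277, 0.961, 0.0], [0.961, -0.277, -0.0], [0.0, 0.0, -1.0]]
wrist_force: [-3.1, 0.9, 9.0]
opening: 0.42
gripper_force: 30.0
```

run_rows(plan=[[[0,0,0,0,1],[0,0,0,0,1],[0,0,0,0,1],[0,0,-0.015,0,1],[0,0,-0.025,0,1],[0,0,-0.03,0,1],[0,0,-0.03,0,1],[0,0,-0.03,0,1],[0,0,-0.01,0,1],[0,0,0,0,1]]])

```text
t: 29.0
tcp_pos: [0.5365, -0.1925, 0.2069]
eef_rot: [[0.277, 0.961, 0.001], [0.961, -0.277, -0.0], [0.0, 0.001, -1.0]]
wrist_force: [-0.5, 0.1, -0.0]
opening: 1.002
gripper_force: 0.0
```

```bash
python3 -c "
from h import *
go(.435,.209)"
```

```text
tcp [ 0.5365 -0.1925  0.2069] y-axis ang -16.1 need tool dx,dy [ 0.3576 -0.2088]
```

run_rows(plan=[[[0.02,-0.012,0,0,1],[0.04,-0.023,0,0,1],[0.045,-0.026,0,0,1],[0.045,-0.026,0,0,1],[0.045,-0.026,0,0,1],[0.045,-0.026,0,0,1],[0.045,-0.026,0,0,1],[0.04,-0.024,0,0,1],[0.022,-0.013,0,0,1],[0.011,-0.0065,0,0,1],[0,0,0,0,1]]])

```text
t: 30.38
tcp_pos: [0.4351, 0.2091, 0.2059]
eef_rot: [[0.277, 0.961, -0.001], [0.961, -0.277, -0.001], [-0.001, -0.001, -1.0]]
wrist_force: [0.6, -0.5, -0.1]
opening: 0.999
gripper_force: 0.0
```

run_rows(plan=[[[0,0,0.008,-10,1],[0,0,0.008,-10,1],[0,0,0.008,-10,1],[0,0,0.008,-10,1],[0,0,0.008,-10,1],[0,0,0.008,-10,1],[0,0,0.008,-10,1],[0,0,0.008,-10,1],[0,0,0.006,-10.4,1],[0,0,0,0,1]]])

```text
t: 31.62
tcp_pos: [0.4355, 0.2078, 0.136]
eef_rot: [[-0.962, 0.273, -0.001], [0.273, 0.962, -0.001], [0.001, -0.001, -1.0]]
wrist_force: [-1.3, 1.0, 0.2]
opening: 1.003
gripper_force: 0.0
```

```bash
python3 - <<'E'
from h import *
go(.435,.209)
E
```

```text
tcp [0.4355 0.2078 0.136 ] y-axis ang 74.15 need tool dx,dy [0.0008 0.001 ]
```

run_rows(plan=[[[0,0.001,0.03,0,1],[0,0,0.025,0,1],[0,0,0.013,0,1],[0,0,0,0,1],[0,0,0,0,0],[0,0,0,0,0],[0,0,0,0,0],[0,0,0,0,0],[0,0,0,0,0],[0,0,0,0,0]]])

```text
t: 32.88
tcp_pos: [0.4356, 0.2102, 0.0685]
eef_rot: [[-0.963, 0.271, -0.0], [0.271, 0.963, -0.0], [0.0, -0.0, -1.0]]
wrist_force: [0.2, 1.0, -1.6]
opening: 0.418
gripper_force: 30.0
```

run_rows(plan=[[[0,0,-0.01,0,0],[0,0,-0.015,10,0],[0,0,-0.015,10,0],[0,0,-0.015,10,0],[0,0,-0.015,10,0],[0,0,-0.015,10,0],[0,0,-0.015,10,0],[0,0,-0.015,10,0],[0,0,-0.015,10,0],[0,0,-0.01,10.4,0],[0,0,0,0,0]]])

```text
t: 34.25
tcp_pos: [0.4358, 0.2106, 0.2095]
eef_rot: [[0.276, 0.961, 0.001], [0.961, -0.276, 0.001], [0.001, 0.001, -1.0]]
wrist_force: [0.3, -0.5, -1.4]
opening: 0.42
gripper_force: 30.0
```

```bash
python3 -c "
from h import *
go(.555,-.1275)"
```

```text
tcp [0.4358 0.2106 0.2095] y-axis ang -16.04 need tool dx,dy [-0.292  0.208]
```

run_rows(plan=[[[-0.016,0.011,0,0,0],[-0.033,0.023,0,0,0],[-0.037,0.0265,0,0,0],[-0.037,0.0265,0,0,0],[-0.037,0.0265,0,0,0],[-0.037,0.0265,0,0,0],[-0.037,0.0265,0,0,0],[-0.032,0.023,0,0,0],[-0.017,0.012,0,0,0],[-0.009,0.006,0,0,0],[0,0,0,0,0],[0,0,0,0,0]]])

```text
t: 35.75
tcp_pos: [0.5538, -0.1267, 0.2085]
eef_rot: [[0.275, 0.961, -0.0], [0.961, -0.275, 0.0], [0.0, -0.0, -1.0]]
wrist_force: [0.5, 1.0, -1.7]
opening: 0.422
gripper_force: 30.0
```

```bash
python3 - <<'E'
from h import *
go(.555,-.1275)
E
```

```text
tcp [ 0.5538 -0.1267  0.2085] y-axis ang -15.98 need tool dx,dy [-0.0004  0.0013]
```

run_rows(plan=[[[0,0.001,0.02,0,0],[0,0,0.03,0,0],[0,0,0.03,0,0],[0,0,0.025,0,0],[0,0,0.018,0,0],[0,0,0.01,0,0],[0,0,0.005,0,0],[0,0,0.001,0,0],[0,0,0.001,0,0],[0,0,0,0,0],[0,0,0,0,0]]])

```text
t: 37.12
tcp_pos: [0.5551, -0.1281, 0.0688]
eef_rot: [[0.277, 0.961, 0.0], [0.961, -0.277, -0.0], [-0.0, 0.0, -1.0]]
wrist_force: [0.1, -0.7, -1.4]
opening: 0.418
gripper_force: 30.0
```

run_rows(plan=[[[0.001,0,0.0006,0,0],[0,0,0.0006,0,0],[0,0,0,0,0],[0,0,0,0,0]]])

```text
t: 37.62
tcp_pos: [0.5553, -0.1271, 0.0675]
eef_rot: [[0.277, 0.961, 0.0], [0.961, -0.277, -0.0], [0.0, 0.0, -1.0]]
wrist_force: [-1.8, 0.2, 3.4]
opening: 0.424
gripper_force: 30.0
```

Contact felt. Release, retreat and check.

run_rows(plan=[[[0,0,0,0,1],[0,0,0,0,1],[0,0,0,0,1],[0,0,-0.015,0,1],[0,0,-0.025,0,1],[0,0,-0.03,0,1],[0,0,-0.03,0,1],[0,0,-0.03,0,1],[0.03,0,-0.01,0,1],[0.05,0,0,0,1],[0.05,0,0,0,1],[0,0,0,0,1]]])

```text
t: 39.12
tcp_pos: [0.5918, 0.0019, 0.2081]
eef_rot: [[0.272, 0.962, 0.0], [0.962, -0.272, 0.001], [0.001, 0.0, -1.0]]
wrist_force: [-0.5, -1.1, -0.5]
opening: 1.004
gripper_force: 0.0
```

```bash
python3 - <<'E'
from h import *
a=[cv2.cvtColor(eyes.grab_frame(n)[0],4) for n in("scene","side")]
cv2.imwrite("pics/fin.png",cv2.resize(np.hstack([a[0][130:350,60:460],a[1][60:380,190:450][:220]]),(790,int(220*790/660))))
cv2.imwrite("pics/fin2.png",a[1])
E
```

```text
(no output)
```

View pics/fin.png

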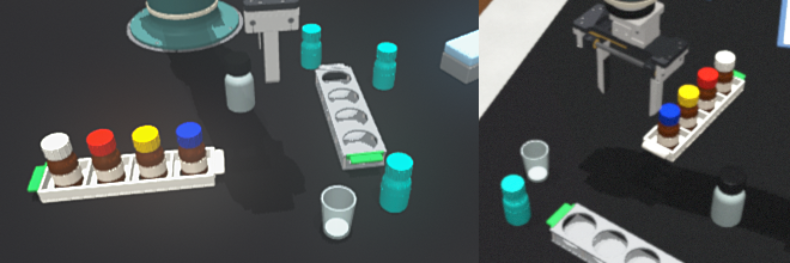

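View pics/fin2.png

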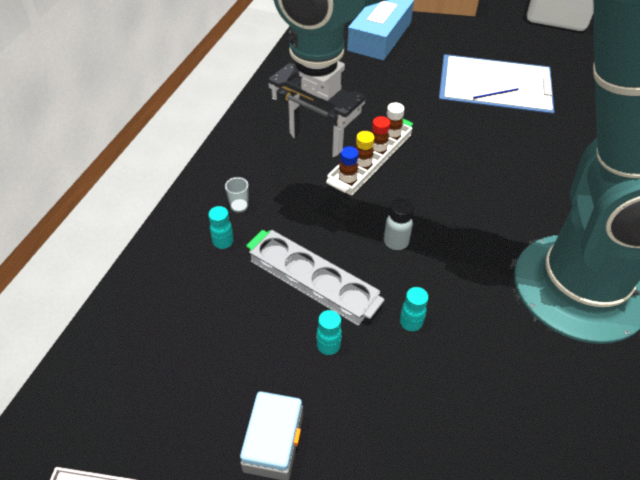

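The side view shows white, red, yellow and blue standing in the tray from the green end at (395,110), (381,125), (365,140) and (349,156). Nothing else has moved. Hand in.

```bash
python3 -c "
from workcell import ticket
print(ticket.close_job())"
```

```text
the job is handed in; nothing more can be done
None
```

The four bottles now stand in the tray as white, red, yellow and blue, counted from its green end, moved in that order; everything else looks unmoved in the final pictures, and the job was handed in at about 39 s.

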